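# Run the loupe carriage up to its index stop

## Task

On the loupe rail, press the rubber thumb pad in the middle of the carriage well down with the fingertips to free its brake, and keeping it down, push the carriage along the rail until it stands right up against the stop that carries the upright disc-headed pin (not the plain stop). Then let the pad come up and leave the carriage there. Never force the carriage along with the pad up, and do not lift or shift the dishes, bottles and other things standing around.

Things in the scene. Friction and masses are not known exactly. Their poses are not given: they have to be found in the camera images.
- rail: straight aluminium rail, 34 mm wide, 24 mm high, 380 mm long, black end feet (70 x 14 x 22 mm) outside that, fixed to the table; origin: centre of its underside, on the table. Its own y axis runs along the rail; its own x axis points across it, towards the side where the loupe and the dishes are
- carriage (a joint): position of the carriage along the rail's own y axis, m; 0 at mid-rail. A grey saddle, 50 mm across the rail, 90 mm along it, with two 23 mm long cheeks, tops 62.5 mm above the table; the gap between them is 44 mm along the rail and open to both sides. Pad down, it slides with about 1 N; pad up, the brake holds against 12 to 16 N. Mass about 0.25 kg; cannot be lifted off
- loupe (a point): centre of the steel-rimmed round loupe that sticks out from the carriage, 85 mm to the rail's +x side; 69 mm across the rim, lying flat, 38 to 46 mm above the table
- carriage_mid (a point): the middle of the carriage's underside, on the rail's centre line, 24.5 mm above the table; moves with the carriage. The carriage's flat end faces are 45 mm from it along the rail, either way
- thumb_pad (a joint): how far the thumb pad is pressed down, m; about 0 when up, 0.006 fully down. Springy: about 9 N to start, 10 N at 2 mm, 12 N fully down, and it comes up by itself. The brake lets go within the first millimetre; press at least half way
- pad_top (a point): centre of the top face of the black rubber thumb pad in the middle of the carriage, 46.5 mm above the table when up; the face is 34 mm across the rail, 36 mm along it, 16 mm below the cheek tops. Moves with the carriage and the pad
- index_stop: dark steel block fixed over the rail, 24 mm along it, 56 mm across (72 mm over its side screws), 40 mm high, with an upright pin on top ending in a flat disc 28 mm across, 81 mm above the table. On either side of the carriage. Origin: on the table, on the rail's centre line, mid-block. The carriage touches it when carriage_mid is 57 mm from this origin, horizontally
- plain_stop: the same steel stop block without the pin and disc, 40 mm high, on the other side of the carriage; fixed. Origin as for the other stop
- dish_a: clear Petri dish with pebbles, 58 mm across, 12 mm high, loose on the table beside the rail; origin: centre of its underside. Leave it alone
- dish_b: second clear Petri dish like the first, on the same side of the rail, near its other end; origin: centre of its underside. Leave it alone
- mortar: white mortar, 108 mm across, 55 mm high, its pestle sticking out to about 92 mm; origin: centre of its underside. Leave it alone
- reagent_jar: white jar with a screw cap, 60 mm across, 100 mm high; origin: centre of its underside. Leave it alone
- dropper_bottle: small amber bottle, 34 mm across, 85 mm high; origin: centre of its underside. Leave it alone
- weigh_boat: white open weighing boat, 70 x 70 x 18 mm, between robot and rail; origin: centre of its underside. Leave it alone
- vial_rack: plywood rack of five vials, 70 x 170 mm, 79 mm high; origin: centre of its underside. Leave it alone
There are look-alikes about, which are no part of the job. What is shaped like the index_stop but orange or purple is not meant.

How it is judged:
By the outcome, as a careful person would: the job done as asked, in the order asked, and still so for the second after the job is handed in, with the robot touching nothing.
It also fails if it takes over 35 s, if anything falls off the work surface, if the arm or the gripper's body presses on something with over 40 N, if the wrist force passes 120 N, or if a joint passes its speed limit or range.

## Robot

A 6-joint arm with a two-finger parallel gripper is mounted at the origin on the work surface. World frame = base frame: x ahead of the robot, y to its left, z up, the work surface at z = 0. Lengths are in mm, angles in rad, forces in N, time in s.
With the tool pointing down it reaches from about 400 to 925 mm from the base axis. Payload 12.5 kg.
Tool frame: the origin (TCP) lies midway between the tips of the shut fingers; the grasp point (between the pads) lies 19 mm behind it (env.pinch_z is the z of the grasp point in the tool frame, in mm); z points along the fingers, y is the line along which they close (so a half turn about z gives the same grasp; the last joint's range is limited). The gripper opens to 95 mm and grips with 3 to 60 N. Pads are 20 mm wide; open, the fingers measure 119 mm over their backs; the gripper's body (75 mm by 180 mm) begins 59 mm behind the grasp point.
Start: joints at [1.196, 0.491, 1.559, -0, 1.092, -0.106], TCP at [165.967, 602.582, 186.061] pointing down, gripper open.
Joint ranges: [-3.1, 3.1], [-0.84, 2.19], [0.05, 2.79], [-1.13, 4.28], [0.06, 2.93], [-2.69, 2.69]. Speed limits (rad/s): [2.22, 2.22, 2.79, 3.14, 3.14, 3.14].

## Interface

Orientations are given as [roll, pitch, yaw] about the fixed x, y, z axes, in that order (R = Rz(yaw) Ry(pitch) Rx(roll)).
In Python, from cell import env, eyes gives the robot as it stands.
- The arm moves only by the shell command python3 -m inch 'ROWS'. ROWS is JSON, a list of rows, each a list of 3 entries, a list of its own where there are three numbers: the shift along the tool's x, y, z in units of 60 mm (1.0 is 60 mm), then the turn about the tool's z in units of 5 degrees (1.0 is 5 degrees), then the closure, from -1 (fully open) to 1 (shut). In form: [[[tx, ty, tz], turn, claw], ...]. A call has exactly 10 rows; each row shifts and turns the commanded pose from where the row before left it, along the tool's axes as they then stand; what a row does not reach is not made up. A row lasts 1/8 s, in which the tool goes at most 62.5 mm and 10.7 degrees, less where a joint would pass 70% of its speed; a pose out of reach is approached as far as the arm can. A call is refused whole if a number of a shift passes 1 or a number of a turn 1, either way. A call with a gripper value outside its range is refused whole. The fingers move at their own pace and stop on an object; the grip force is fixed at half the most. Time passes only in rows, so rows that do not move let the fingers close, or fill a call up. It gives the time, the measured TCP pose, the force, the opening and the grip force at its end, in the units of the state.
- env.state(): the state, without advancing time (a new reading comes with each control period).
- eyes.read_camera(name): name is "scene" or "top" or "wrist"; returns a dict with "pixels" (480x640x3 uint8, red, green, blue), "fx", "fy", "cx", "cy" (pixels), "extrinsics" (4x4, takes a point from world to camera coordinates). Camera axes: x right, y down, z forward; pixel columns grow to the right and rows downward; lengths in mm; the calibration is good to about 2 mm. A picture is of the moment at which its call begins. There is no depth.
- env.job_done(): hands the job in; it is judged then, once.
Trained networks look in a picture, given as the dict that the camera call returned (one of the last four; its "shot" number tells which), for a name from the list of things; names that differ only in an ending like _2 or _b are one class to them, and where a whole thing is asked for, a point or a joint stands for the part that bears it (a point fixed in the world has none). Each returns a list of dicts, best first, with "score" (0 to 1); they miss things now and then, are a little off and sometimes report something else, mostly with a low value. They report only what shows in the picture. A call takes as long as a camera call. They do not tell look-alikes from the thing itself.
- eyes.boxes_of(name, picture): "centre" ([row, column] in pixels, amid what is visible of it).
- eyes.cut_out(name, picture): "mask" (480x640 bool, what is visible of it) and "centre" ([row, column] in pixels, amid what is visible of it).
- eyes.spot_point(name, picture): "centre" ([row, column] in pixels: a listed point, or the origin of a listed thing).
The state is a dict: "t": time; "joints": joint angles; "qvel": joint speeds; "tau": joint torques, N m; "eef_pos": TCP position; "tcp_rot": TCP orientation; "ft_force": force on the tool from outside, world axes, zero at the start; "moment": the same for the moment, N m; "opening": opening from 0.0 (shut) to 1.0 (fully open); "grip_force": force on a finger pad.
Only numpy, scipy, OpenCV 4.12 (cv2) and the standard library are available. Lean on these libraries where they do the work, as an engineer would, in place of code of your own. Each camera call takes 0.05 s, during which the arm holds its last target. There are 200 camera calls.

## Working session

There is one attempt and no reset: what is moved stays moved. The work goes in short steps, Python scripts to look and compute and a shell command to move; the robot and the scene stay as the last step left them, time stands still between calls to the robot, and variables do not carry over. Pictures are saved under pics/ and viewed, at most 11 in all, crops included, and the job is handed in when it is done.

```bash
mkdir -p pics
cat > h.py <<'E'
import numpy as np, cv2
from cell import env, eyes
def ray(p,rc,z):
    E=np.array(p["extrinsics"]);R,t=E[:3,:3],E[:3,3]
    d=R.T@np.array([(rc[1]-p["cx"])/p["fx"],(rc[0]-p["cy"])/p["fy"],1]);c=-R.T@t
    return c+d*(z-c[2])/d[2]
def proj(p,P):
    E=np.array(p["extrinsics"]);q=E[:3,:3]@np.array(P)+E[:3,3]
    return [p["fy"]*q[1]/q[2]+p["cy"],p["fx"]*q[0]/q[2]+p["cx"]]
def save(p,n): cv2.imwrite("pics/"+n,p["pixels"][:,:,::-1])
E
python3 - <<'E'
from h import *
np.set_printoptions(precision=1,suppress=True)
Z=dict(pad_top=46.5,index_stop=0,plain_stop=0,loupe=42,carriage_mid=24.5,rail=0,dish_a=0,mortar=0,reagent_jar=0,dropper_bottle=0,weigh_boat=0,vial_rack=0)
for c in("top","scene"):
    p=eyes.read_camera(c);save(p,c+"1.png")
    for n,z in Z.items():
        for r in eyes.spot_point(n,p)[:4]:
            print(c,n,round(r["score"],2),np.array(r["centre"]),ray(p,r["centre"],z))
s=env.state();print(s["t"],s["eef_pos"],s["tcp_rot"],s["ft_force"],s["opening"],env.pinch_z)
E
```

```text
top pad_top 0.6 [208.  359.8] [586.7 -88.3  46.5]
top index_stop 0.74 [220.7 288.4] [569.5  80.6   0. ]
top index_stop 0.65 [245.5 236.2] [512.8 206.4  -0. ]
top index_stop 0.51 [263.1 307.2] [466.2  37.7   0. ]
top plain_stop 0.54 [200.6 412.2] [ 610.6 -219.3    0. ]
top loupe 0.74 [215.  353.7] [571.4 -73.9  42. ]
top loupe 0.58 [171.6 356.6] [674.8 -84.5  42. ]
top loupe 0.52 [203.2 412.7] [ 595.5 -211.9   42. ]
top carriage_mid 0.77 [213.8 358.6] [577.2 -86.8  24.5]
top rail 0.64 [214.4 352.6] [580.7 -74.3   0. ]
top dish_a 0.57 [173.8 369.1] [ 680.1 -118.1    0. ]
top dish_a 0.52 [252.9 144.5] [501.  425.7   0. ]
top mortar 0.87 [256.7 144.4] [491.9 425.7   0. ]
top reagent_jar 0.79 [201.5 167.1] [624.9 374.1   0. ]
top reagent_jar 0.28 [296.1 399.6] [ 382.9 -177.5    0. ]
top weigh_boat 0.64 [295.  400.3] [ 385.4 -179.2    0. ]
top vial_rack 0.59 [204.2 504.5] [ 595.6 -440.8    0. ]
scene pad_top 0.75 [257.6 276.4] [582.9 -84.   46.5]
scene index_stop 0.89 [266.8 413.5] [508.9 200.8   0. ]
scene index_stop 0.78 [282.2 354.7] [577.4  83.1   0. ]
scene index_stop 0.69 [244.3 348.
[... 387 characters left out ...]
87.8  -0. ]
scene dish_a 0.97 [303.1 239.3] [ 680.1 -139.6    0. ]
scene dish_a 0.8 [308.3 315.9] [661.5  17.5   0. ]
scene dish_a 0.29 [272.5 212.9] [ 612.  -220.7    0. ]
scene mortar 0.9 [280.1 519.8] [501.2 426.    0. ]
scene mortar 0.6 [322.7 495.4] [624.6 376.2  -0. ]
scene reagent_jar 0.95 [326.  490.8] [634.6 367.3   0. ]
scene reagent_jar 0.33 [222.3 386.6] [383.2 124.9   0. ]
scene reagent_jar 0.31 [308.3 318. ] [660.6  21.7   0. ]
scene dropper_bottle 0.76 [224.  385.6] [389.3 123.4  -0. ]
scene weigh_boat 0.67 [205.6 267.1] [ 383.7 -164.4    0. ]
scene vial_rack 0.8 [250.5 126. ] [ 589.3 -432.5   -0. ]
1.3 [166.  602.6 186. ] [3.1 0.  2.9] [-1.  -0.3 -0. ] 1.002063879244226 -18.8
```

View pics/top1.png

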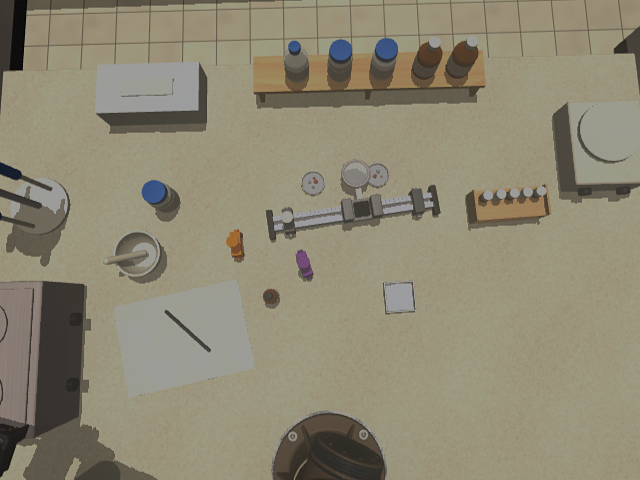

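View pics/scene1.png

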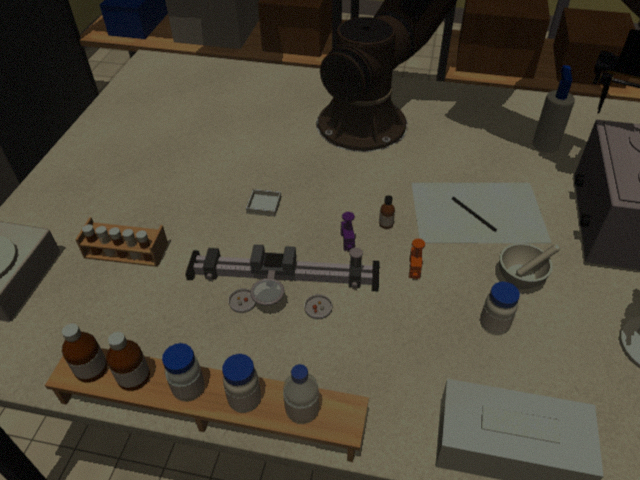

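Both views show the rail with the carriage (top 208,360; scene 258,276). Possible index stops are:
- grey, on the rail: top 221,288; scene 282,355
- orange: top 245,236; scene 267,413
- purple: top 263,305; scene 244,349

The plain stop is at top 200,412. I choose the grey one on the rail and check it in a close crop.

Run:
```python
from h import *
np.set_printoptions(precision=3,suppress=True)
p=eyes.read_camera("scene")
cv2.imwrite("pics/crop1.png",cv2.resize(p["pixels"][205:325,180:440,::-1],None,fx=3,fy=3,interpolation=cv2.INTER_CUBIC))
s=env.state()
print(s["eef_pos"],s["tcp_rot"])
from scipy.spatial.transform import Rotation as R
M=R.from_euler("xyz",s["tcp_rot"]).as_matrix();print(M)
for tgt in([584,-86,186],):
    print(M.T@(np.array(tgt)-s["eef_pos"])/60)
```

```text
[165.976 602.577 186.063] [ 3.141 -0.     2.873]
[[-0.964  0.266 -0.   ]
 [ 0.266  0.964  0.   ]
 [ 0.     0.    -1.   ]]
[-9.765 -9.213 -0.   ]
```

View pics/crop1.png

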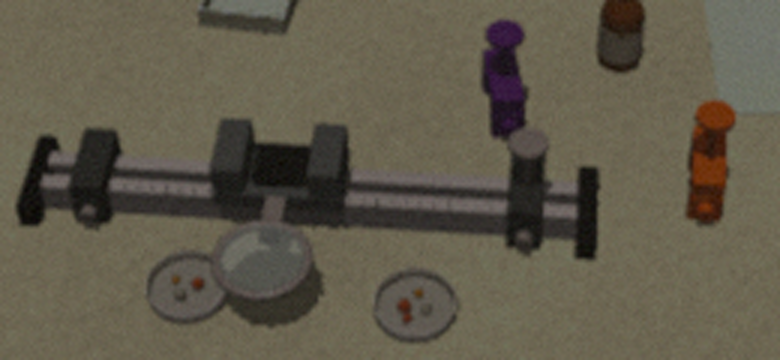

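The crop shows the grey stop with the disc pin on the rail at crop (527,190). The plain stop is at (95,175) and the carriage pad at (280,165). The choice holds, so I approach at height.

```bash
python3 -m inch '[[[-0.7,-0.66,0],0,1],[[-0.7,-0.66,0],0,1],[[-0.7,-0.66,0],0,1],[[-0.7,-0.66,0],0,1],[[-0.7,-0.66,0],0,1],[[-0.7,-0.66,0],0,1],[[-0.7,-0.66,0],0,1],[[-0.7,-0.66,0],0,1],[[-0.7,-0.66,0],0,1],[[-0.7,-0.66,0],0,1]]' && python3 -m inch '[[[-0.7,-0.66,0],0,1],[[-0.7,-0.66,0],0,1],[[-0.7,-0.66,0],0,1],[[-0.66,-0.63,0],0,1],[[0,0,0],-1,1],[[0,0,0],-1,1],[[0,0,0],-1,1],[[0,0,0],-1,1],[[0,0,0],-0.5,1],[[0,0,0],0,1]]'
python3 - <<'E'
from h import *
np.set_printoptions(precision=2,suppress=True)
for c in("wrist","top","scene"):
    p=eyes.read_camera(c);save(p,c+"2.png")
    for n,z in dict(pad_top=46.5,index_stop=0,plain_stop=0,loupe=42,carriage_mid=24.5,rail=0).items():
        for r in eyes.spot_point(n,p)[:2]: print(c,n,round(r["score"],2),np.array(r["centre"]),ray(p,r["centre"],z))
s=env.state();print(s["t"],s["eef_pos"],s["tcp_rot"],s["ft_force"],s["opening"])
E
```

```text
t: 2.6
eef_pos: [466.6, 107.5, 186.3]
tcp_rot: [3.141, 0.001, 2.873]
ft_force: [0.9, 1.0, -0.1]
opening: 0.023
grip_force: 0.0
t: 3.85
eef_pos: [583.8, -85.7, 186.0]
tcp_rot: [3.141, 0.0, -3.018]
ft_force: [-0.8, -0.0, -0.5]
opening: 0.002
grip_force: 0.0
wrist pad_top 0.69 [213.5 309.6] [584.34 -92.46  46.5 ]
wrist index_stop 0.96 [ 80.  487.4] [459.46  44.74   0.  ]
wrist index_stop 0.93 [204.2 498.4] [563.63  78.29   0.  ]
wrist plain_stop 0.66 [206.7 162.9] [ 603.93 -226.51    0.  ]
wrist loupe 0.95 [309.  311.4] [668.84 -80.82  42.  ]
wrist loupe 0.67 [292.4 417.3] [642.32   7.59  42.  ]
wrist carriage_mid 0.74 [212.4 313.4] [587.36 -89.2   24.5 ]
wrist rail 0.77 [204.5 333.6] [582.55 -71.37   0.  ]
top index_stop 0.6 [220.  289.7] [571.17  77.46   0.  ]
top index_stop 0.56 [245.1 236.5] [513.79 205.68   0.  ]
top loupe 0.26 [296.2 274.3] [389.7  112.46  42.  ]
scene pad_top 0.57 [257.  276.2] [581.33 -84.82  46.5 ]
scene pad_top 0.41 [206.6 265.1] [ 435.87 -150.62   46.5 ]
scene index_stop 0.97 [278.6 358.1] [566.14  88.52   0.  ]
scene index_stop 0.88 [265.9 414.2] [506.03 201.98   0.  ]
scene plain_stop 0.96 [269.8 211.3] [ 605.35 -226.67    0.  ]
scene loupe 0.57 [290.3 269. ] [667.52 -76.59  42.  ]
scene carriage_mid 0.77 [262.5 275.6] [577.82 -88.6   24.5 ]
scene carriage_mid 0.55 [249.6 126.2] [ 606.72 -417.22   24.5 ]
scene rail 0.83 [271.9 279.8] [581.41 -79.95   0.  ]
4.9 [583.79 -85.7  186.02] [ 3.14  0.   -3.02] [ 0.31 -0.22  0.07] 0.0055948935286777015
```

View pics/wrist2.png

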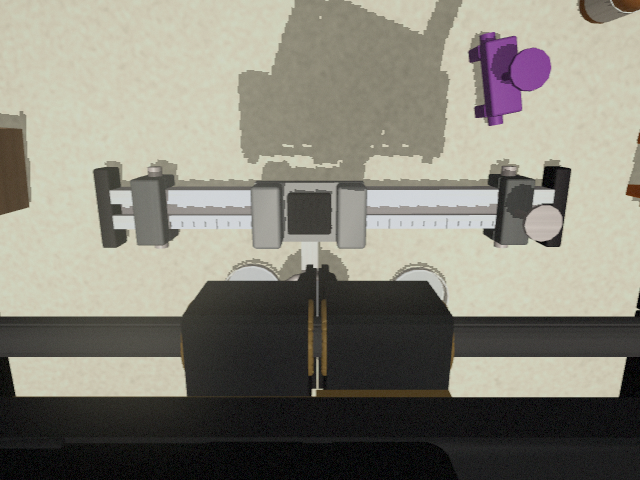

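The wrist view shows the rail lying level in the picture. The pad is at (213,310), the plain stop at (210,150), the index stop at (210,515) with its disc at (222,544), and the fingertips near (268,318). Next I check the calibration against the tips and compute the next shifts.

Run:
```python
from h import *
from scipy.spatial.transform import Rotation as R
np.set_printoptions(precision=2,suppress=True)
p=eyes.read_camera("wrist");s=env.state()
print("tcp px",proj(p,s["eef_pos"]))
for n,rc,z in(("pad",(213.5,309.5),46.5),("cheekL-outer",(213,252),62.5),("cheekR-outer",(213,366),62.5),("plainL",(210,134),40),("plainR",(210,166.5),40),("indL",(210,498),40),("disc",(222.5,544),81),("padL",(213,288),46.5),("padR",(213,331),46.5),("railL",(205,120),24),("railR",(205,540),24)):
    print(n,ray(p,rc,z))
M=R.from_euler("xyz",s["tcp_rot"]).as_matrix();print(M)
```

```text
tcp px [np.float64(269.425268045492), np.float64(318.36086282487315)]
pad [584.34 -92.54  46.5 ]
cheekL-outer [ 586.26 -136.65   62.5 ]
cheekR-outer [575.37 -49.48  62.5 ]
plainL [ 600.63 -236.26   40.  ]
plainR [ 597.31 -209.69   40.  ]
indL [563.5   61.04  40.  ]
disc [562.9   77.88  81.  ]
padL [ 586.09 -109.85   46.5 ]
padR [581.77 -75.33  46.5 ]
railL [ 601.62 -254.89   24.  ]
railR [556.91 103.06  24.  ]
[[-0.99 -0.12 -0.  ]
 [-0.12  0.99  0.  ]
 [ 0.    0.   -1.  ]]
```

Run:
```python
import cv2
i=cv2.imread("pics/wrist2.png")[160:290,90:580]
cv2.imwrite("pics/crop2.png",cv2.resize(i[:,:,:],(784,208),interpolation=cv2.INTER_CUBIC))
```

```text
(no output)
```

View pics/crop2.png

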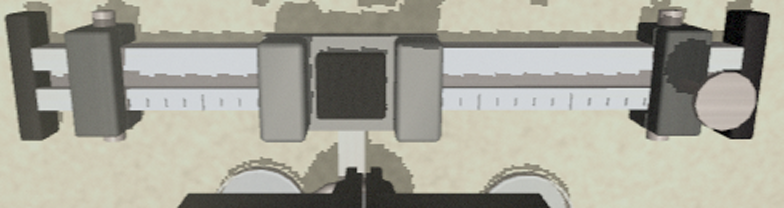

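```bash
python3 -m inch '[[[0,-0.09,0],0,1],[[0,0,0.5],0,1],[[0,0,0.5],0,1],[[0,0,0.5],0,1],[[0,0,0.3],0,1],[[0,0,0.2],0,1],[[0,0,0.1],0,1],[[0,0,0.1],0,1],[[0,0,0],0,1],[[0,0,0],0,1]]'
python3 - <<'E'
from h import *
p=eyes.read_camera("scene");s=env.state();print(s["eef_pos"],s["ft_force"],proj(p,s["eef_pos"]))
cv2.imwrite("pics/crop3.png",cv2.resize(p["pixels"][205:325,180:440,::-1],None,fx=3,fy=3,interpolation=cv2.INTER_CUBIC))
E
```

```text
t: 6.2
eef_pos: [584.7, -91.1, 54.4]
tcp_rot: [-3.141, 0.001, -3.018]
ft_force: [-0.1, -0.0, 0.2]
opening: 0.006
grip_force: 0.0
[584.68095096 -91.06022328  54.45548584] [ 0.01594691 -0.00876755  0.61543786] [np.float64(255.15176077141047), np.float64(272.63452054673485)]
```

View pics/crop3.png

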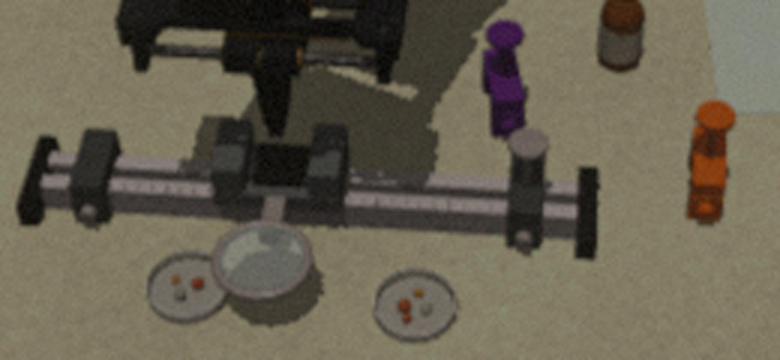

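The tips show near crop (277,133), a little above where the calibration puts them (crop 278,150), so I look closer before pressing.

Run:
```python
from h import *
p=eyes.read_camera("scene")
a=p["pixels"][235:275,250:302,::-1]
a=cv2.convertScaleAbs(cv2.resize(a,None,fx=12,fy=12,interpolation=cv2.INTER_NEAREST),alpha=2.2,beta=10)
q=np.array(proj(p,env.state()["eef_pos"]))
cv2.circle(a,(int((q[1]-250+.5)*12),int((q[0]-235+.5)*12)),4,(0,0,255),-1)
cv2.imwrite("pics/crop4.png",a)
for P in([584,-91,46.5],[567,-91,46.5],[601,-91,46.5]):print(proj(p,P))
w=eyes.read_camera("wrist");save(w,"wrist4.png");print(proj(w,env.state()["eef_pos"]))
b=cv2.resize(w["pixels"][150:330,180:440,::-1],None,fx=2.4,fy=2.4);c=np.zeros((480+b.shape[0],b.shape[1],3),np.uint8)
h=np.hstack([cv2.resize(a,(400,308)),cv2.resize(b,(400,308))]);cv2.imwrite("pics/crop4.png",h)
```

```text
[np.float64(257.48586755388595), np.float64(273.01658287788104)]
[np.float64(251.66591109872547), np.float64(275.1580223945562)]
[np.float64(263.41646492304807), np.float64(270.8344332928008)]
[np.float64(269.3473741658525), np.float64(318.3635042489178)]
```

View pics/crop4.png

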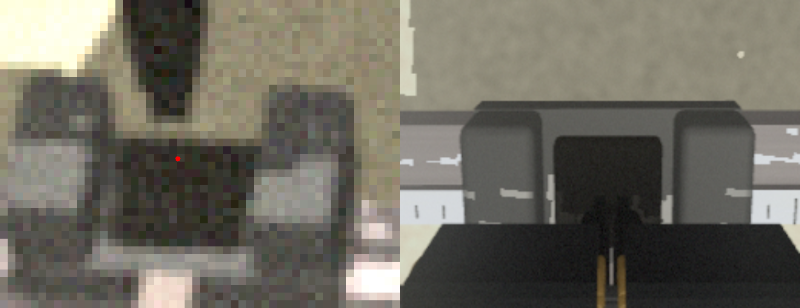

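Left half: the tips appear at scene row 250, with the pad at rows 253 to 267. The calibration puts the tips at row 255. Right half: the wrist view shows the tips over the pad. I go down a little, then check force and pixels.

```bash
cat > prof.py <<'E'
from h import *
p=eyes.read_camera("scene");s=env.state();print(s["t"],s["eef_pos"],s["ft_force"],proj(p,s["eef_pos"]))
g=p["pixels"].sum(2)
print(g[240:270,266:281])
E
python3 prof.py; python3 -m inch '[[[0,0,0.04],0,1],[[0,0,0.04],0,1],[[0,0,0.02],0,1],[[0,0,0],0,1],[[0,0,0],0,1],[[0,0,0],0,1],[[0,0,0],0,1],[[0,0,0],0,1],[[0,0,0],0,1],[[0,0,0],0,1]]'
python3 prof.py
```

```text
6.4 [584.57990942 -91.04823471  54.28698743] [-0.020186    0.08264156 -0.36507393] [np.float64(255.17223201219744), np.float64(272.6586959034912)]
[[118  52  32  52  43  39  32  47  45  31 121 163 165 175 165]
 [122  65  24  49  48  45  53  67  39  51 123 161 170 172 169]
 [154  93  49  41  39  54  33  42  33  60 149 168 173 179 167]
 [181 102  67  51  61  35  44  34  30  69 152 166 175 177 174]
 [185 127  64  30  51  40  35  50  58  98 155 166 171 163 176]
 [174 124  76  43  52  25  56  33  53 114 154 173 173 183 174]
 [195 165 106  47  46  51  37  14  59 125 177 183 185 175 167]
 [185 174 145  69  63  50  38  36  64 142 175 171 163 167 168]
 [190 192 185 100  58  41  40  37  89 150 154 186 183 175 171]
 [190 180 166 110  52  53  43  37 109 179 185 182 170 183 190]
 [176 183 182 127  97 104 117  74 143 178 170 170 185 178 177]
 [175 179 184 175 144 161 158 138 162 177 188 177 173 182 175]
 [132 109 120 147 142 124 120 134 153 153 156 155 154 166 159]
 [ 78  66  69  74  72  69  64  89  78  73  83 102 103 107  99]
 [ 70  24  56  54  42  44  32  56  60  21  56  51  30  61  59]
 [ 50  4
[... 2399 characters left out ...]
6  36]
 [ 47  47  47  36  28  53  49  25  29  45  46  71  53  64  50]
 [ 75  38  51  50  59  39  53  63  53  58  57  57  61  50  43]
 [ 43  45  74  74  50  66  62  48  46  60  55  34  59  41  56]
 [ 61  79  69  65  72  58  76  57  69  56  61  73  66  64  58]
 [ 64  67  62  51  59  55  64  62  55  60  56  60  72  67  53]
 [ 50  50  76  67  45  46  49  54  63  67  70  56  64  64  54]
 [ 57  30  43  50  42  58  55  39  31  69  43  85  47  58  56]
 [ 88  64  75  64  63  62  73  63  65  37  63  52  58  50  71]
 [150 135 157 149 138 136 135 141 131 130 127 146 101 111 125]
 [182 194 183 182 183 183 177 185 185 182 192 197 159 171 191]
 [191 166 179 190 191 189 177 189 184 187 189 192 194 189 186]]
```

Run:
```python
from h import *
np.set_printoptions(precision=1,suppress=True)
w=eyes.read_camera("wrist");s=eyes.read_camera("scene");e=np.array(env.state()["eef_pos"])
def cd(p,rc):
    E=np.array(p["extrinsics"]);c=-E[:3,:3].T@E[:3,3];d=ray(p,rc,0)-c;return c,d/np.linalg.norm(d)
print(e,"wristcam",cd(w,(0,0))[0]-e,"scenecam",cd(s,(0,0))[0], "axis",cd(w,(240,320))[1])
def tri(a,b):
    (c,d),(f,g)=a,b
    t=np.linalg.lstsq(np.c_[d,-g],f-c,rcond=None)[0];return c+t[0]*d,f+t[1]*g
for rw in(262,266,270): print(rw,tri(cd(w,(rw,318)),cd(s,(252.5,272))))
for k in range(0,30,5):
    print("up",k,proj(s,e+[0,0,k]),proj(w,e+[0,0,k]),"back",k,proj(s,e+[-k,0,0]),proj(w,e+[-k,0,0]))
im=cv2.imread("pics/wrist2.png").sum(2);print(im[240:285:2,298:340:3])
```

```text
[584.4 -91.   48. ] wristcam [-66.6  -8.8 197.9] scenecam [1368.6  191.5  953.6] axis [ 0.3  0.  -1. ]
262 (array([578.2, -92. ,  55.7]), array([578.8, -94. ,  55.8]))
266 (array([579.7, -91.8,  57.2]), array([580.2, -93.5,  57.3]))
270 (array([581.1, -91.6,  58.8]), array([581.5, -93. ,  58.8]))
up 0 [np.float64(257.15305726403216), np.float64(272.90242069273717)] [np.float64(269.40691107924516), np.float64(318.4010272277447)] back 0 [np.float64(257.15305726403216), np.float64(272.90242069273717)] [np.float64(269.40691107924516), np.float64(318.4010272277447)]
up 5 [np.float64(255.54075089507714), np.float64(272.73433871994445)] [np.float64(272.77265033556296), np.float64(318.42498201542907)] back 5 [np.float64(255.42896426625308), np.float64(273.5374509220959)] [np.float64(259.73718332173786), np.float64(319.67845530132104)]
up 10 [np.float64(253.91890557652334), np.float64(272.5652623173723)] [np.float64(276.30296026238096), np.float64(318.4501080927384)] back 10 [np.float64(253.7143784460381), np.float64(274.168979400008)] [np.float64(249.95535949241352), np.float64(320.970691927
[... 1476 characters left out ...]
9 616 606 614 614 608 389 384 393 390 394 395 409]
 [385 513 614 446 379 543 606 385 237 242 360 393 394 397]
 [386 509 611 137 126 515 609 385 132 133 215 389 382 384]
 [390 504 608 131 134 147 314 150 124 135 202 393 380 386]
 [396 379 366 135 145 138 204 152 134 125 166 405 392 394]
 [396 369 231 130 128 115 198 143 129 147 139 365 397 390]
 [260 135 131 134 127 142 203 144 134 137 134 126 259 390]
 [398 135 123 133 124 128 242 128 138 137 126 132 136 392]
 [352 147 144 118 142 131 312 136 126 130 127 132 135 391]
 [125 118 125 116 135 134 246 125 130 124 129 129 114 265]
 [137 132 136 139 134 135 272 119 115 126 137 143 134 135]
 [146 132 119 126 137 124 268 121 127 123 109 141 135 129]]
```

The wrist and scene views together fit tips about 20 mm above the reported TCP. The height at first contact force will settle it, so I go down in small steps.

```bash
python3 -m inch '[[[0,0,0.03],0,1],[[0,0,0.03],0,1],[[0,0,0],0,1],[[0,0,0],0,1],[[0,0,0],0,1],[[0,0,0],0,1],[[0,0,0],0,1],[[0,0,0],0,1],[[0,0,0],0,1],[[0,0,0],0,1]]'
python3 - <<'E'
from h import *
p=eyes.read_camera("scene");s=env.state();print(s["t"],s["eef_pos"],s["ft_force"])
print(p["pixels"].sum(2)[246:258,266:281])
E
```

```text
t: 9.05
eef_pos: [584.4, -91.0, 44.4]
tcp_rot: [3.142, -0.0, -3.018]
ft_force: [-0.4, 0.2, 0.1]
opening: 0.007
grip_force: 0.0
9.1 [584.44361916 -91.05915417  44.40312545] [0.85453018 0.31851033 0.24504318]
[[181 114  50  43  43  26  41  58  40  31 132 183 169 165 168]
 [191 139  70  47  45  32  55  35  33  51 144 185 158 171 148]
 [175 164 108  43  43  48  60  24  55  71 145 163 163 164 183]
 [189 170 129  60  29  31  42  36  52  95 171 185 171 171 177]
 [169 188 157 102  33  45  16  34  59 133 170 177 173 172 191]
 [173 178 183 125  41  26  19  35  58 155 170 178 161 185 177]
 [131 124 134  89  63  53  51  13  38 125 163 163 183 158 168]
 [ 70  70  61  58  49  67  68  53  77  55 101  96  95 112 117]
 [ 60  33  54  45  47  31  36  34  40  48  47  38  56  48  54]
 [ 46  50  52  47  50  44  53  48  62  27  69  50  21  58  52]
 [ 60  47  46  44  60  34  60  41  46  58  45  41  44  42  52]
 [ 54  65  57  49  42  42  59  44  50  63  32  33  45  51  53]]
```

```bash
python3 -m inch '[[[0,0,0.03],0,1],[[0,0,0.03],0,1],[[0,0,0.03],0,1],[[0,0,0.03],0,1],[[0,0,0],0,1],[[0,0,0],0,1],[[0,0,0],0,1],[[0,0,0],0,1],[[0,0,0],0,1],[[0,0,0],0,1]]'
python3 - <<'E'
from h import *
a=eyes.read_camera("scene");w=eyes.read_camera("wrist");s=env.state();print(s["t"],s["eef_pos"],s["ft_force"])
A=cv2.convertScaleAbs(cv2.resize(a["pixels"][228:272,250:302,::-1],(400,338),interpolation=cv2.INTER_CUBIC),alpha=3.5,beta=0)
B=cv2.convertScaleAbs(cv2.resize(w["pixels"][170:310,237:403,::-1],(400,338)),alpha=3,beta=20)
cv2.imwrite("pics/crop5.png",np.hstack([A,B]))
E
```

```text
t: 10.35
eef_pos: [584.5, -91.0, 37.2]
tcp_rot: [3.142, 0.0, -3.018]
ft_force: [-0.2, -0.2, 0.4]
opening: 0.006
grip_force: 0.0
10.45 [584.44692565 -91.02696055  37.20991471] [-0.33917357  0.02876519  0.13915347]
```

View pics/crop5.png

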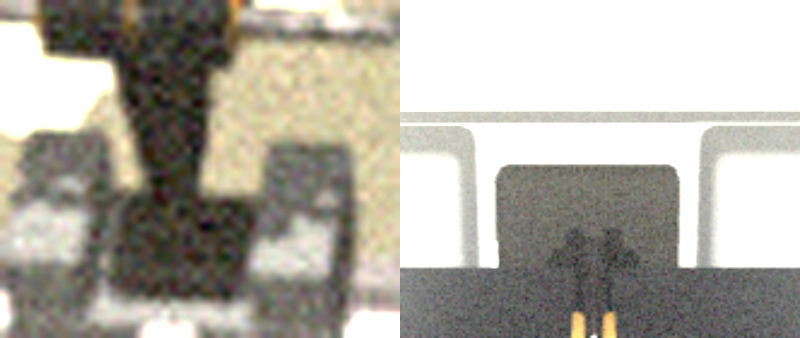

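Left half: the tips stand in the gap in front of the cheeks. Right half: the tips are over the pad (crop 592,230), centred between the cheeks, with no contact yet. I keep going down.

```bash
python3 -m inch '[[[0,0,0.03],0,1],[[0,0,0.03],0,1],[[0,0,0.03],0,1],[[0,0,0.03],0,1],[[0,0,0],0,1],[[0,0,0],0,1],[[0,0,0],0,1],[[0,0,0],0,1],[[0,0,0],0,1],[[0,0,0],0,1]]'
```

```text
t: 11.7
eef_pos: [584.5, -91.0, 30.0]
tcp_rot: [3.142, 0.0, -3.018]
ft_force: [0.7, -0.8, -0.2]
opening: 0.004
grip_force: 0.0
```

```bash
python3 -m inch '[[[0,0,0.03],0,1],[[0,0,0.02],0,1],[[0,0,0],0,1],[[0,0,0],0,1],[[0,0,0],0,1],[[0,0,0],0,1],[[0,0,0],0,1],[[0,0,0],0,1],[[0,0,0],0,1],[[0,0,0],0,1]]'
```

```text
t: 12.95
eef_pos: [584.5, -91.1, 27.0]
tcp_rot: [3.142, 0.0, -3.018]
ft_force: [-0.4, 0.3, -0.6]
opening: 0.005
grip_force: 0.0
```

```bash
python3 -m inch '[[[0,0,0.02],0,1],[[0,0,0.02],0,1],[[0,0,0.02],0,1],[[0,0,0],0,1],[[0,0,0],0,1],[[0,0,0],0,1],[[0,0,0],0,1],[[0,0,0],0,1],[[0,0,0],0,1],[[0,0,0],0,1]]'
```

```text
t: 14.2
eef_pos: [584.5, -91.0, 23.4]
tcp_rot: [3.142, 0.0, -3.018]
ft_force: [-0.1, 1.2, 0.5]
opening: 0.003
grip_force: 0.0
```

```bash
python3 -m inch '[[[0,0,0.02],0,1],[[0,0,0.02],0,1],[[0,0,0.02],0,1],[[0,0,0],0,1],[[0,0,0],0,1],[[0,0,0],0,1],[[0,0,0],0,1],[[0,0,0],0,1],[[0,0,0],0,1],[[0,0,0],0,1]]'
python3 - <<'E'
from h import *
a=eyes.read_camera("scene");w=eyes.read_camera("wrist");s=env.state();print(s["t"],s["eef_pos"],s["ft_force"],s["tau"])
A=cv2.convertScaleAbs(cv2.resize(a["pixels"][228:272,250:302,::-1],(400,338),interpolation=cv2.INTER_CUBIC),alpha=3.5,beta=0)
B=cv2.convertScaleAbs(cv2.resize(w["pixels"][170:310,237:403,::-1],(400,338)),alpha=3,beta=20)
cv2.imwrite("pics/crop6.png",np.hstack([A,B]))
E
```

```text
t: 15.45
eef_pos: [584.5, -91.0, 19.8]
tcp_rot: [3.142, 0.0, -3.018]
ft_force: [0.5, 0.4, -1.7]
opening: 0.004
grip_force: 0.0
15.55 [584.45428931 -91.02783392  19.80222026] [-0.26568844  0.30599388  0.86219369] [ 2.57232161e-03 -6.29252315e+01 -1.72939485e+01 -4.12045035e-02
  6.31381595e-02  6.95813310e-05]
```

View pics/crop6.png

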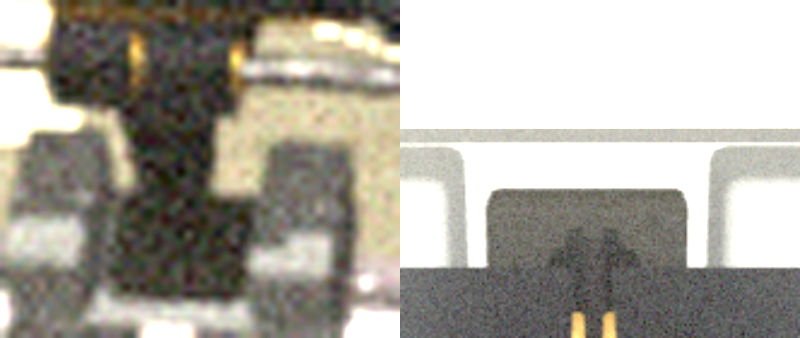

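Right half: the tips sit about 7 mm inside the pad's near edge, so contact is close. Left half: the finger carriers are well above the cheeks. I continue down.

```bash
python3 -m inch '[[[0,0,0.02],0,1],[[0,0,0.02],0,1],[[0,0,0.01],0,1],[[0,0,0],0,1],[[0,0,0],0,1],[[0,0,0],0,1],[[0,0,0],0,1],[[0,0,0],0,1],[[0,0,0],0,1],[[0,0,0],0,1]]'
```

```text
t: 16.8
eef_pos: [584.5, -91.1, 17.5]
tcp_rot: [-3.141, 0.001, -3.018]
ft_force: [-3.0, 0.8, 10.0]
opening: 0.006
grip_force: 4.5
```

Contact gives 10 N. I press on another 3 mm.

```bash
python3 -m inch '[[[0,0,0.02],0,1],[[0,0,0.02],0,1],[[0,0,0.01],0,1],[[0,0,0],0,1],[[0,0,0],0,1],[[0,0,0],0,1],[[0,0,0],0,1],[[0,0,0],0,1],[[0,0,0],0,1],[[0,0,0],0,1]]'
```

```text
t: 18.05
eef_pos: [584.6, -91.1, 14.6]
tcp_rot: [-3.141, 0.001, -3.018]
ft_force: [-2.4, 0.5, 10.8]
opening: 0.001
grip_force: 5.2
```

Now I press slightly deeper and push along the rail.

```bash
python3 -m inch '[[[0,0,0.015],0,1],[[0,0,0.01],0,1],[[0,0.05,0],0,1],[[0,0.15,0],0,1],[[0,0.25,0],0,1],[[0,0.25,0],0,1],[[0,0.25,0],0,1],[[0,0.25,0],0,1],[[0,0.15,0],0,1],[[0,0.05,0],0,1]]'
python3 - <<'E'
from h import *
np.set_printoptions(precision=1,suppress=True)
for c in("scene","wrist"):
    p=eyes.read_camera(c);save(p,c+"7.png")
    for n,z in dict(pad_top=41.5,carriage_mid=24.5,loupe=42,index_stop=0).items():
        for r in eyes.spot_point(n,p)[:2]: print(c,n,round(r["score"],2),np.array(r["centre"]),ray(p,r["centre"],z))
s=env.state();print(s["t"],s["eef_pos"],s["ft_force"])
E
```

```text
t: 19.3
eef_pos: [574.0, -7.3, 13.2]
tcp_rot: [-3.141, 0.0, -3.017]
ft_force: [-3.5, -0.8, 11.6]
opening: 0.002
grip_force: 5.5
scene pad_top 0.57 [259.9 315.1] [568.5  -4.1  41.5]
scene carriage_mid 0.59 [266.7 312.8] [573.5  -8.3  24.5]
scene loupe 0.93 [296.3 310.2] [665.9   7.7  42. ]
scene index_stop 0.96 [269.7 413.8] [517.2 202.3   0. ]
scene index_stop 0.67 [280. 356.] [570.9  84.8   0. ]
wrist pad_top 0.83 [289.4 315.2] [573.5  -9.1  41.5]
wrist carriage_mid 0.68 [279.7 317.7] [575.2  -7.8  24.5]
wrist index_stop 0.78 [ 39.9 458.5] [460.3  43.1   0. ]
wrist index_stop 0.63 [261.3 484.5] [563.3  78.2   0. ]
19.8 [574.1  -7.6  13.1] [-3.9  0.9 11.6]
```

The carriage followed, about 84 mm so far. Some 28 mm remain, so I push on slowly.

```bash
python3 -m inch '[[[0,0.05,0],0,1],[[0,0.1,0],0,1],[[0,0.1,0],0,1],[[0,0.08,0],0,1],[[0,0.05,0],0,1],[[0,0.03,0],0,1],[[0,0.03,0],0,1],[[0,0.02,0],0,1],[[0,0,0],0,1],[[0,0,0],0,1]]'
```

```text
t: 21.05
eef_pos: [570.6, 19.7, 13.1]
tcp_rot: [-3.142, 0.0, -3.018]
ft_force: [-2.7, -0.2, 10.9]
opening: 0.003
grip_force: 5.6
```

```bash
python3 -m inch '[[[0,0.02,0],0,1],[[0,0.02,0],0,1],[[0,0.02,0],0,1],[[0,0.02,0],0,1],[[0,0.02,0],0,1],[[0,0,0],0,1],[[0,0,0],0,1],[[0,0,0],0,1],[[0,0,0],0,1],[[0,0,0],0,1]]'
```

```text
t: 22.3
eef_pos: [570.4, 24.9, 13.3]
tcp_rot: [-3.141, 0.001, -3.018]
ft_force: [-1.8, -4.9, 10.2]
opening: 0.001
grip_force: 5.5
```

Fy of -5 N suggests the stop is reached. A few mm more will confirm it.

```bash
python3 -m inch '[[[0,0.02,0],0,1],[[0,0.02,0],0,1],[[0,0.02,0],0,1],[[0,0,0],0,1],[[0,0,0],0,1],[[0,0,0],0,1],[[0,0,0],0,1],[[0,0,0],0,1],[[0,0,0],0,1],[[0,0,0],0,1]]'
python3 - <<'E'
from h import *
a=eyes.read_camera("scene");w=eyes.read_camera("wrist");print(env.state()["ft_force"])
A=cv2.convertScaleAbs(cv2.resize(a["pixels"][225:305,285:380,::-1],(400,338),interpolation=cv2.INTER_CUBIC),alpha=2,beta=0)
B=cv2.resize(w["pixels"][150:390,270:554,::-1],(400,338))
cv2.imwrite("pics/crop8.png",np.hstack([A,B]))
E
```

```text
t: 23.55
eef_pos: [570.6, 28.3, 13.4]
tcp_rot: [-3.14, 0.003, -3.018]
ft_force: [-1.2, -6.3, 11.4]
opening: 0.006
grip_force: 5.5
[-1.42554051 -6.18503012 12.58240554]
```

View pics/crop8.png

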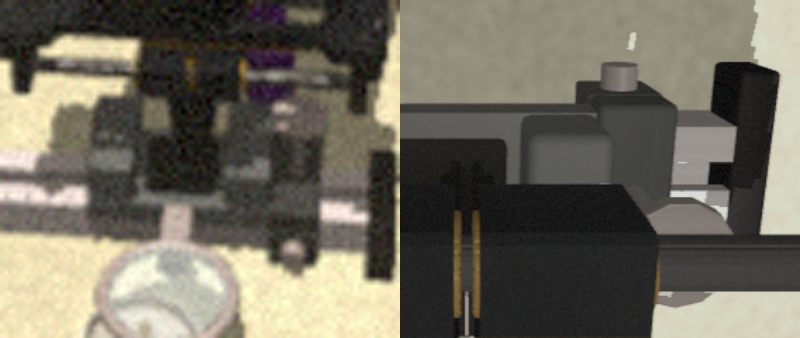

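Both views show the carriage tight against the pinned stop, with the side force steady at about 6 N (tips slipping on the pad). I lift straight up.

```bash
python3 -m inch '[[[0,0,-0.05],0,1],[[0,0,-0.1],0,1],[[0,0,-0.2],0,1],[[0,0,-0.4],0,1],[[0,0,-0.5],0,1],[[0,0,-0.5],0,1],[[0,0,-0.5],0,1],[[0,0,-0.4],0,1],[[0,0,-0.2],0,1],[[0,0,0],0,1]]'
python3 - <<'E'
from h import *
np.set_printoptions(precision=1,suppress=True)
w=eyes.read_camera("wrist");p=eyes.read_camera("scene");print(env.state()["ft_force"],env.state()["t"])
for c,q in(("scene",p),("wrist",w)):
    for n,z in dict(pad_top=46.5,carriage_mid=24.5,loupe=42,index_stop=0,dish_a=0).items():
        for r in eyes.spot_point(n,q)[:2]: print(c,n,round(r["score"],2),np.array(r["centre"]),ray(q,r["centre"],z))
A=cv2.convertScaleAbs(cv2.resize(p["pixels"][215:320,180:380,::-1],(400,300),interpolation=cv2.INTER_CUBIC),alpha=2,beta=0)
cv2.imwrite("pics/crop9.png",np.hstack([A,cv2.resize(w["pixels"][:,:,::-1],(400,300))]))
E
```

```text
t: 24.9
eef_pos: [569.5, 29.3, 183.8]
tcp_rot: [-3.142, 0.001, -3.018]
ft_force: [-0.3, -0.0, -0.0]
opening: 0.003
grip_force: 0.0
[-0.1 -0.2 -0. ] 25.0
scene pad_top 0.7 [259.5 331.3] [565.   29.9  46.5]
scene pad_top 0.55 [302.2 241.3] [ 710.7 -120.3   46.5]
scene carriage_mid 0.64 [265.9 331.1] [563.5  29.2  24.5]
scene loupe 0.73 [294.2 326.4] [654.2  38.1  42. ]
scene loupe 0.49 [324.1 494.1] [661.2 365.6  42. ]
scene index_stop 0.88 [244.1 349.7] [469.7  52.9  -0. ]
scene index_stop 0.84 [267.6 414.7] [510.7 203.5  -0. ]
scene dish_a 0.83 [303.7 242.6] [ 680.2 -132.5    0. ]
scene dish_a 0.76 [306.7 316.2] [657.4  17.2   0. ]
wrist pad_top 0.78 [214.9 307.3] [571.1  20.8  46.5]
wrist carriage_mid 0.95 [212.4 312.5] [572.9  25.   24.5]
wrist carriage_mid 0.57 [207.6 208.2] [579.8 -63.9  24.5]
wrist loupe 0.96 [310.4 312.4] [654.9  35.2  42. ]
wrist index_stop 0.96 [164.4 516.5] [512.  200.1   0. ]
wrist index_stop 0.86 [202.5 375.8] [561.4  81.3   0. ]
wrist dish_a 0.77 [290.4 134.7] [ 674.4 -134.5    0. ]
```

View pics/crop9.png

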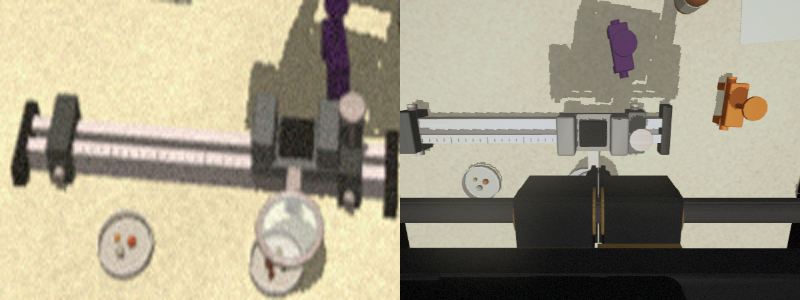

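The carriage stands flush against the pinned stop, the pad is up, the dishes are unmoved and the arm is clear.

```bash
python3 -c "
from cell import env
print(env.job_done())"
```

```text
the job is handed in; nothing more can be done
None
```

I pushed the carriage, pad held down, up against the disc-pin stop, let the pad come up and handed the job in at about 25 s; the last pictures show it flush there, the dishes unmoved and the arm clear.

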